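# Light the paint loss with the hanging inspection lamp

### The job

Take the small cordless lamp by its grip, lift it up and off its fork hook, and hold it level and steady over the painting so that it is centred above the bare pale patch, with its underside about 10 cm above the painting. Do not touch the painting, do not disturb the jar, the brush pot or the tin, and never bump the lamp on the table or tip it over. Finish while still holding the lamp there in the air; do not put it down.

Things in the scene. Friction and masses are not known exactly. Their poses are not given: they have to be found in the camera images.
- lamp: loose cordless lamp, 0.17 to 0.35 kg, 155 mm tall. Origin: centre of its underside; z up along it. From below: green round head 84 mm wide, 26 mm high; steel stem 14 mm thick up to 85 mm; black square collar 40 x 40 mm from 85 to 91 mm; orange round upright grip 26 mm thick from 91 to 155 mm. It hangs with the collar on the stand's prongs, stem between them, origin 80 mm above the table.
- lamp_grip (a point): point on the lamp's axis inside the orange grip, 128 mm above the lamp's origin: a good place to grasp from above, at any yaw (the grip is round). z up along the lamp.
- stand: fixed steel fork stand. Origin: on the table straight below the middle of the fork, under the hanging lamp; z up. The fork opens to the stand's own -x, roughly towards the robot. Clamp block at x = 55 to 77 mm and post of 16 mm diameter at x = 70 mm, both up to z = 165 mm; foot plate 150 x 110 x 12 mm centred at x = 35 mm.
- fork (a point): middle of the fork, 165 mm above the stand's origin, axes as the stand's. Prongs along x from -34 to +61 mm at y = -15 and +15 mm, 8 mm wide, 8 mm thick, tops at this height, 22 mm between them. Their front ends (x below -28 mm) turn up 14 mm: the collar must rise over 14 mm, then leave along -x; risen over 50 mm in the fork, the head strikes the prongs.
- panel: fixed panel painting lying flat, painted side up, a dark red-brown landscape, 220 mm along its x, 180 mm along its y, 12 mm thick. Origin: centre of its underside, on the table.
- loss: the bare pale patch (paint loss) on the painting, off-white, about 36 mm long and 30 mm wide, flat. Origin: its centre on the painted surface, 12 mm above the table.
- jar: loose amber glass jar with a steel lid, 56 mm diameter, 65 mm high, standing between the stand and the painting. Origin: centre of its underside. Leave it alone.
- brush_pot: loose blue ceramic pot, 72 mm diameter, 85 mm high, with brushes up to 150 mm high, behind the work. Origin: centre of its underside. Leave it alone.
- tin: loose blue flat pencil tin, 60 x 150 mm, 35 mm high, behind the work. Origin: centre of its underside. Leave it alone.

How it is judged (in metres and radians):
On the way:
1. the lamp is lifted by the fingers, clear of the fork (z of lamp in the frame of stand above 0.09 m and contact force between lamp and the fingers above 0.5 N and contact force between lamp and stand below 0.05 N), for 0.1 s.
At the end, for the whole second after the job is handed in: The fingers hold the lamp in the air: its axis within 25 mm of the middle of the bare patch, its underside 70 to 130 mm above the painting, within 8 degrees of level, at rest (under 20 mm/s and 0.2 rad/s), touching neither stand nor painting; jar, brush pot and tin within 20 mm of where they stood (horizontal distance between lamp and loss below 0.025 m and z of lamp in the frame of loss between 0.07 and 0.13 m and angle between lamp's own z axis and vertical below 0.14 rad and linear speed of lamp below 0.02 m/s and angular speed of lamp below 0.2 rad/s and contact force between lamp and the fingers above 0.5 N and contact force between lamp and stand below 0.05 N and contact force between lamp and panel below 0.05 N and distance of each of jar, brush_pot, tin from where it was at the start of the episode below 0.02 m); the arm keeps its last pose, push and grip.
It fails at once if the painting is touched by the robot or the lamp (contact force between any of the arm, the fingers, lamp and panel above 1 N).
It fails at once if the lamp hits the table (contact force between lamp and table above 0.5 N).
It fails at once if the lamp is tipped over (more than about 35 degrees) (angle between lamp's own z axis and vertical above 0.6 rad).
It fails at once if the jar, the brush pot or the tin is disturbed (distance of any of jar, brush_pot, tin from where it was at the start of the episode above 0.02 m).
It also fails if it takes over 40 s, if anything falls off the work surface, if the arm or the gripper's body presses on something with over 40 N, if the wrist force passes 120 N, or if a joint passes its speed limit or range.

### The arm

A 6-joint arm with a two-finger parallel gripper is mounted at the origin on the work surface. World frame = base frame: x ahead of the robot, y to its left, z up, the work surface at z = 0. Lengths are in mm, angles in rad, forces in N, time in s.
With the tool pointing down it reaches from about 350 to 775 mm from the base axis. Payload 7.3 kg.
Tool frame: the origin (TCP) lies at the very end of the fingers, on their centre line; the grasp point (between the pads) lies 19 mm behind it; z points along the fingers, y is the direction in which the jaws open and shut (so a half turn about z gives the same grasp; the last joint's range is limited). The gripper opens to 92 mm and grips with 3 to 60 N. Pads are 19 mm wide; open, the fingers measure 130 mm over their backs; the gripper's body (75 mm by 190 mm) begins 47 mm behind the grasp point.
Start: joints at [-1.377, 0.342, 1.524, -0, 1.275, -0.146], TCP at [175.005, -494.993, 226.741] pointing down, gripper open.
Joint ranges: [-2.53, 2.53], [-0.77, 2.02], [0.04, 2.7], [-1, 4.14], [0.28, 2.66], [-3.11, 3.11]. Speed limits (rad/s): [2.57, 2.57, 3.14, 3.14, 3.14, 3.14].

### API

Orientations are given as [roll, pitch, yaw] about the fixed x, y, z axes, in that order (R = Rz(yaw) Ry(pitch) Rx(roll)).
In Python, from plant import bot gives the robot as it stands.
- The arm moves only by the tool arm_command, never from a script. Its argument "targets" is a list of rows, each an object of numbers: "x", "y", "z": the shift along the world's x, y, z in cm; "roll": the turn about the world's z in rad. In form: [{"x": .., "y": .., "z": .., "roll": ..}, ...]. A call has 1 to 8 rows; each row is the pose to reach, as a shift and turn from the pose commanded when the call began; what a row does not reach only later rows make up. A row lasts 1/12 s, in which the tool goes at most 41.7 mm and 7.16 degrees, less where a joint would pass 70% of its speed; a pose out of reach is approached as far as the arm can. A call with a gripper value outside its range is refused whole. "fingers" is the opening, from 0 (shut) to 1 (fully open), set as the call begins (left out, the last holds). The fingers move at their own pace and stop on an object; the grip force is fixed at half the most. Time passes only in rows, so rows that repeat a pose let the fingers close. It gives the time, the measured TCP pose, the force and the opening at its end, in the units of the state.
- bot.get_obs(): the state, without advancing time (a new reading comes with each control period).
- bot.capture(name): name is "side" or "top" or "wrist"; returns a dict with "img" (480x640x3 uint8, blue, green, red), "fx", "fy", "cx", "cy" (pixels), "position" and "rotation" of the camera in the world; the wrist camera has in their place "hand_eye" (4x4, takes a point from camera to tool coordinates, whose origin is the TCP and whose axes are the flange's). Camera axes: x right, y down, z forward; pixel columns grow to the right and rows downward; lengths in mm; the calibration is good to about 2 mm. A picture is of the moment at which its call begins: read the wrist's pose just before it. There is no depth.
- bot.close_job(): hands the job in, once; it reports no verdict.
The state is a dict: "time": time; "joint_positions": joint angles; "dq": joint speeds; "tau": joint torques, N m; "tool_pos": TCP position; "tcp_rot": TCP orientation; "contact_force": force on the tool from outside, world axes, zero at the start; "moment": the same for the moment, N m; "grip_width": finger opening in mm.
Only numpy, scipy, OpenCV 4.12 (cv2) and the standard library are available. Lean on these libraries where they do the work, as an engineer would, in place of code of your own. Each camera call takes 0.05 s, during which the arm holds its last target.

## Working session

There is one attempt and no reset: what is moved stays moved. The work goes in short steps, Python scripts to look and compute and a tool call to move; the robot and the scene stay as the last step left them, time stands still between calls to the robot, and variables do not carry over. Pictures are saved under pics/ and viewed, and the job is handed in when it is done.

Besides the shell and the picture viewer there is one more tool, called after "Emit:" in YAML: its name, and indented under it one key for each argument. arm_command: Moves the arm, as the interface text tells. Its arguments: {"type":"object","properties":{"targets":{"type":"array","items":{"type":"object","properties":{"x":{"type":"number"},"y":{"type":"number"},"z":{"type":"number"},"roll":{"type":"number"}}}},"fingers":{"type":"number"}},"required":["targets"]}

```bash
mkdir -p pics; ls; python3 - <<'E'
from plant import bot
import cv2,pickle
o=bot.get_obs();print(o)
for n in("side","top","wrist"):
    c=bot.capture(n);cv2.imwrite(f"pics/{n}0.png",c["img"]);pickle.dump(c,open(n+"0.pkl","wb"))
    print(n,{k:v for k,v in c.items() if k!="img"})
E
```

```text
pics
{'time': 0.0, 'joint_positions': array([-1.37699538e+00,  3.42692108e-01,  1.52502335e+00,  6.27365000e-06,
        1.27541452e+00, -1.46016880e-01]), 'dq': array([-5.19412672e-05,  4.91783861e-04,  4.38713272e-04,  2.33522290e-04,
       -8.50278204e-04, -3.22052196e-04]), 'tau': array([ 4.81965380e-04, -4.31234729e+01, -2.44219548e+01,  7.16570509e-02,
        5.58310084e-02, -1.18503563e-04]), 'tool_pos': array([ 174.92415042, -494.56102498,  226.05865218]), 'tcp_rot': array([-3.14007256e+00, -2.29613802e-04,  3.39815817e-01]), 'contact_force': array([-0.19546932, -0.33336459, -1.01940776]), 'moment': array([ 0.01092345, -0.01737872,  0.01687248]), 'grip_width': 91.80096371774594}
side {'fx': 575.4020955701624, 'fy': 575.4020955701624, 'cx': 324.958678500668, 'cy': 239.99600033881794, 'position': array([305.17887421, 681.74112592, 892.31056372]), 'rotation': array([-2.36289402e+00,  2.28337057e-04, -2.71927123e+00])}
top {'fx': 488.1588789539537, 'fy': 488.1588789539537, 'cx': 322.6085358508808, 'cy': 244.6651261409572, 'position': array([ 509.48513586,   13.8602434 , 1103.17282155]), 'rotation': array([-3.03131654, -0.00310996, -1.58028082])}
wrist {'fx': 426.96361146750195, 'fy': 426.96361146750195, 'cx': 320.73624011698087, 'cy': 244.08412594926162, 'hand_eye': array([[-1.11637788e-03, -9.67264944e-01, -2.53766195e-01,
         6.83748341e+01],
       [ 9.99999331e-01, -1.00323335e-03, -5.75272366e-04,
         8.09500940e-01],
       [ 3.01854081e-04, -2.53766668e-01,  9.67265417e-01,
        -1.57139101e+02],
       [ 0.00000000e+00,  0.00000000e+00,  0.00000000e+00,
         1.00000000e+00]])}
```

View pics/side0.png

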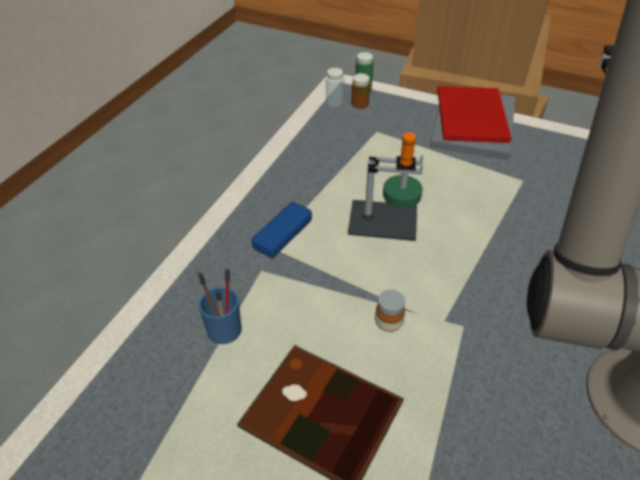

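View pics/top0.png

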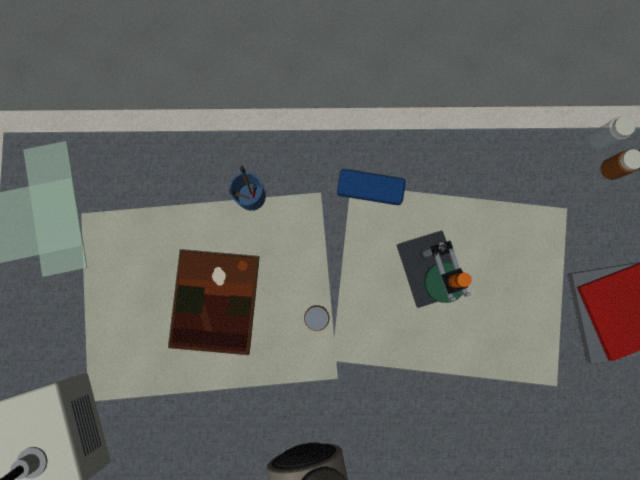

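The side view has the lamp grip at about (408,150), the jar at (391,310) and the pale patch at (294,393). In the top view the grip top is at about (463,281), the patch at (219,276) and the jar at (317,318). I'll enlarge both.

```bash
cat > h.py <<'E'
import numpy as np,cv2,pickle
from scipy.spatial.transform import Rotation as Ro
def rot(r): return Ro.from_euler('xyz',r).as_matrix()
def campose(c,obs=None):
    if "position" in c: return np.array(c["position"]),rot(c["rotation"])
    R=rot(obs["tcp_rot"]);H=c["hand_eye"]
    return np.array(obs["tool_pos"])+R@H[:3,3],R@H[:3,:3]
def ray(c,u,v,obs=None):
    p,R=campose(c,obs);return p,R@np.array([(u-c["cx"])/c["fx"],(v-c["cy"])/c["fy"],1])
def atz(c,u,v,z,obs=None):
    p,d=ray(c,u,v,obs);return p+d*(z-p[2])/d[2]
def proj(c,X,obs=None):
    p,R=campose(c,obs);q=R.T@(np.array(X)-p);return np.array([c["cx"]+c["fx"]*q[0]/q[2],c["cy"]+c["fy"]*q[1]/q[2]])
def tri(l):
    A=0;b=0
    for c,u,v in l:
        p,d=ray(c,u,v);d=d/np.linalg.norm(d);M=np.eye(3)-np.outer(d,d);A=A+M;b=b+M@p
    return np.linalg.solve(A,b)
def load(n): return pickle.load(open(n+"0.pkl","rb"))
E
python3 - <<'E'
from h import *
s,t=load("side"),load("top")
def crop(c,x,y,w,h,k,n):cv2.imwrite(f"pics/{n}.png",cv2.resize(c["img"][y:y+h,x:x+w],None,fx=k,fy=k,interpolation=cv2.INTER_CUBIC))
crop(t,390,220,100,100,6,"tl");crop(s,340,120,100,125,6*0.8,"sl");crop(t,160,240,110,125,4.8,"tp");crop(s,230,340,180,140,4,"sp")
E
```

```text
(no output)
```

View pics/tl.png

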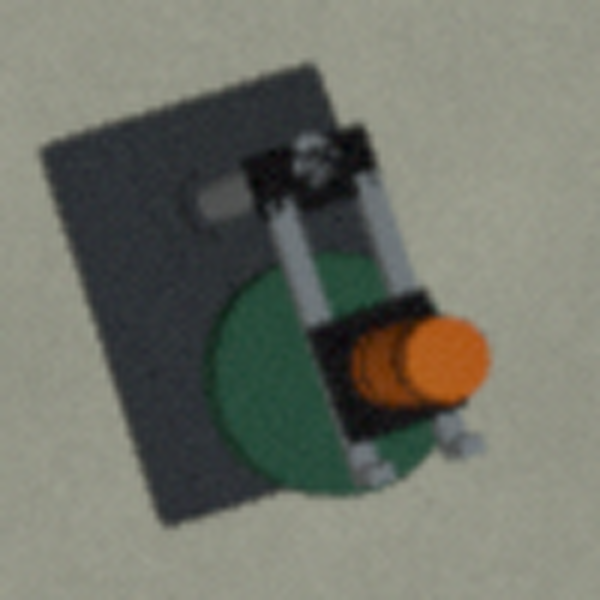

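View pics/sl.png

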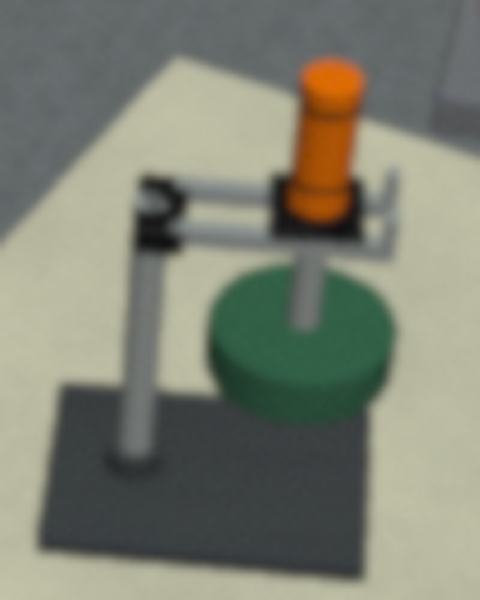

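View pics/tp.png

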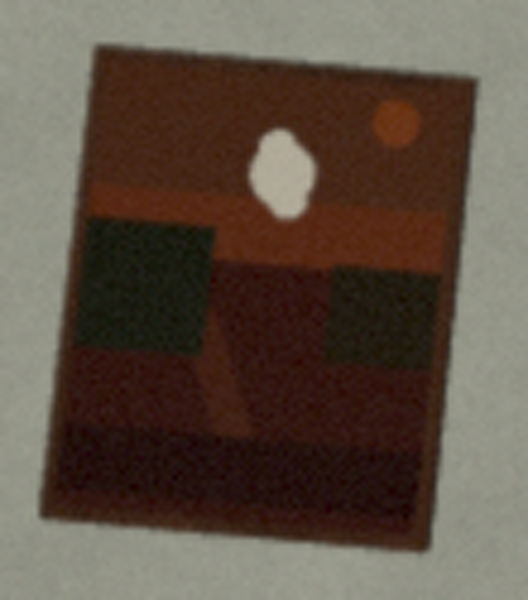

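View pics/sp.png

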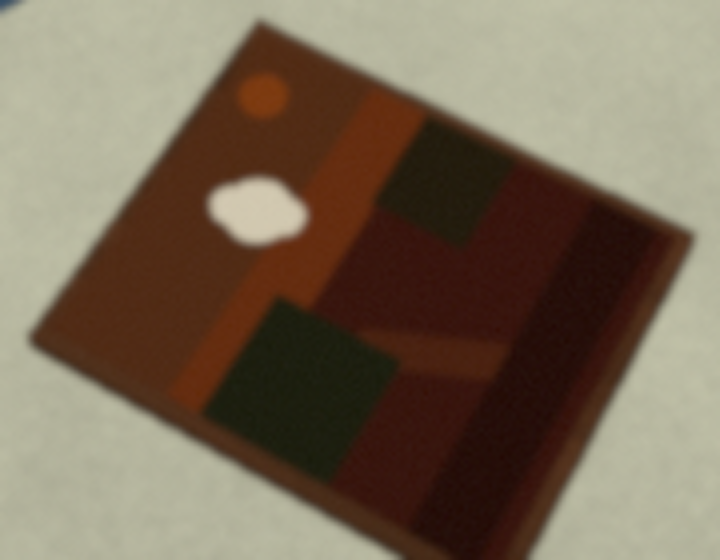

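View pics/wrist0.png

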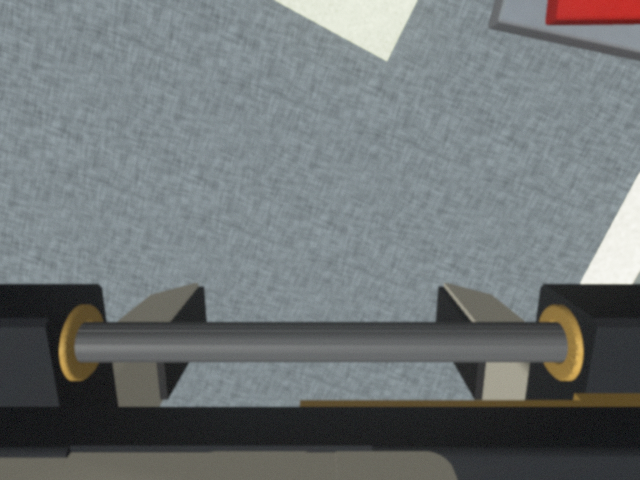

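```bash
python3 - <<'E'
from h import *
s,t=load("side"),load("top")
print("grip top tri (z235)",tri([(t,464.3,279.8),(s,409.2,135.8)]))
print(atz(t,464.3,279.8,235),atz(s,409.2,135.8,235))
# head disc top z=106: top view circle centre ; 
print("loss",tri([(t,219,276.1),(s,294.3,392.6)]),atz(t,219,276.1,12),atz(s,294.3,392.6,12))
tp=lambda u,v:(390+u/6-.4,220+v/6-.4)
a=[atz(t,*tp(377,468),179),atz(t,*tp(462,440),179)]
b=[atz(t,*tp(285,205),165),atz(t,*tp(372,180),165)]
print("tips",a,"back",b)
d=(np.mean(b,0)-np.mean(a,0));print("yaw stand x",np.degrees(np.arctan2(d[1],d[0])))
q=[atz(t,*tp(45,148),12),atz(t,*tp(315,65),12),atz(t,*tp(167,525),12)]
print("foot",q,np.degrees(np.arctan2(*(q[0]-q[2])[[1,0]])),np.linalg.norm(q[0]-q[2]),np.linalg.norm(q[0]-q[1]))
print("jar",tri([(t,317,318),(s,391.5,297)]),atz(t,317,318,65), atz(s,391.5,297,65))
for n,u,v,z in(("pot",248,191,85),):print(n,atz(t,u,v,z))
for u,v in((340,170),(405,178),(403,204),(338,196)):print("tin",atz(t,u,v,35))
for u,v in((180,250),(259,256),(249,354),(169,348)):print("panel",atz(t,u,v,12))
E
```

```text
grip top tri (z235) [ 539.92220659 -241.96986136  232.04680867]
[ 540.47715124 -240.90303609  235.        ] [ 538.22511499 -238.07327958  235.        ]
loss [561.36682908 241.92188491   7.32835899] [561.80746849 241.19052884  12.        ] [559.3344848  244.05817807  12.        ]
tips [array([ 509.22906193, -233.57602189,  179.        ]), array([ 517.7222115 , -260.65245206,  179.        ])] back [array([ 593.62992047, -210.95482571,  165.        ]), array([ 601.45651379, -239.28910232,  165.        ])]
yaw stand x 14.660174923886785
foot [array([ 629.63853729, -158.30443778,   12.        ]), array([ 660.13241642, -260.78409959,   12.        ]), array([ 488.96961819, -199.75410689,   12.        ])] 16.418198571994132 146.64862723660647 106.9203336588121
jar [468.45717441  22.57191997  66.03998206] [469.23044859  22.81772356  65.        ] [467.85500404  21.48133763  65.        ]
pot [738.27594331 166.94988614  85.        ]
tin [795.61084786 -31.12986799  35.        ]
tin [ 776.04273785 -176.27193908   35.        ]
tin [ 717.04427434 -170.16587354   35.        ]
tin [736.41202493 -25.88265004  35.        ]
panel [621.14866363 329.46358915  12.        ]
panel [606.00210801 152.18604071  12.        ]
panel [390.46123155 173.06535432  12.        ]
panel [405.11984906 348.69566905  12.        ]
```

Triangulation puts the lamp axis near (539.5, -240), with the grip top at z 232 against 235 expected. The patch is near (561, 242), and the stand yaw is about 16°. The start yaw of 0.34 roughly aligns the jaws with the stand's y, so I can keep it. I'll rise and approach first.

Emit:
arm_command:
  targets:
    - {"z": 2}
    - {"z": 5,"x": 1,"y": 1}
    - {"z": 7,"x": 4,"y": 3}
    - {"z": 7,"x": 7,"y": 5}
    - {"z": 7,"x": 10,"y": 7}
    - {"z": 7,"x": 13,"y": 9}
    - {"z": 7,"x": 16,"y": 11}
    - {"z": 7,"x": 19,"y": 13}
  fingers: 1

```text
$.targets[0]: bad value
```

Emit:
arm_command:
  targets:
    - {"x": 3,"y": 2}
    - {"x": 6,"y": 4}
    - {"x": 8,"y": 6}
    - {"x": 9.5,"y": 8}
    - {"x": 10.5,"y": 9.5}
    - {"x": 10.5,"y": 10}
    - {"x": 10.5,"y": 10}
    - {"x": 10.5,"y": 10}

```text
$.targets[0]: bad value
```

```bash
python3 - <<'E'
from h import *
from plant import bot
o=bot.get_obs();print(o["tool_pos"],o["tcp_rot"],o["joint_positions"])
c=bot.capture("wrist");cv2.imwrite("pics/w1.png",c["img"])
print(proj(c,[539.5,-240,235],o),proj(c,[539.5,-240,171],o))
pickle.dump((o,c),open("w1.pkl","wb"))
c=bot.capture("side");cv2.imwrite("pics/s1.png",c["img"])
E
```

```text
[ 174.93035703 -494.68291111  226.2562034 ] [-3.14051576e+00 -1.57759394e-04  3.39746111e-01] [-1.37702485e+00  3.42488975e-01  1.52475944e+00 -5.85048070e-07
  1.27543263e+00 -1.45974550e-01]
[ -655.83956053 -2902.45050418] [ -126.52089998 -1258.68191383]
```

View pics/w1.png

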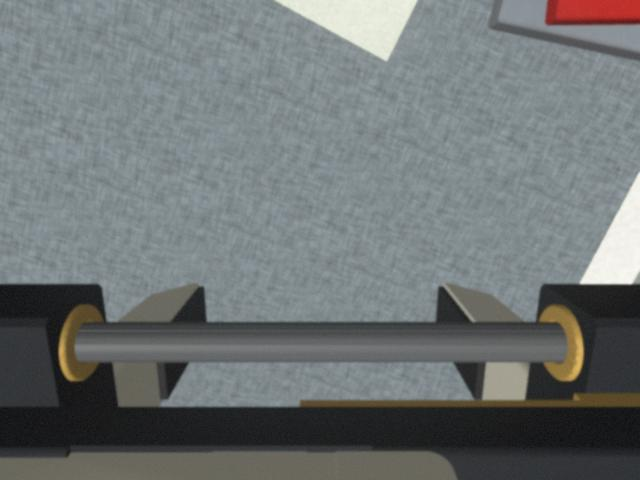

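View pics/s1.png

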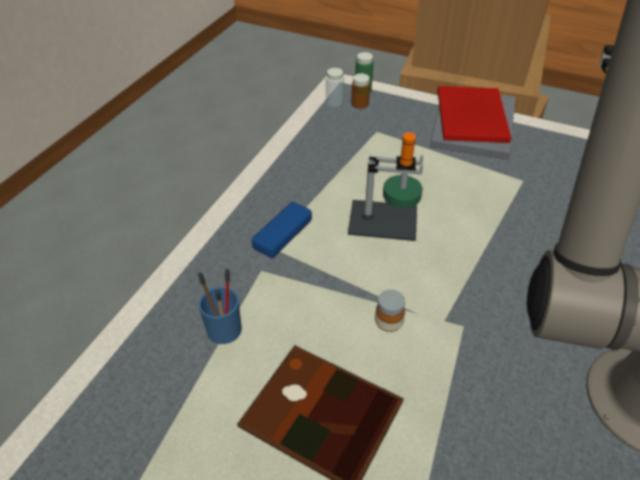

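Both move calls were refused because every row needs all four fields, so the arm hasn't moved.

Emit:
arm_command:
  targets:
    - {"x": 0,"y": 0,"z": 2,"roll": 0}
    - {"x": 1,"y": 1,"z": 5,"roll": 0}
    - {"x": 4,"y": 3,"z": 7,"roll": 0}
    - {"x": 7,"y": 5,"z": 7,"roll": 0}
    - {"x": 10,"y": 7,"z": 7,"roll": 0}
    - {"x": 13,"y": 9,"z": 7,"roll": 0}
    - {"x": 16,"y": 11,"z": 7,"roll": 0}
    - {"x": 19,"y": 13,"z": 7,"roll": 0}
  fingers: 1

```text
time: 0.92
tool_pos: [366.2, -363.8, 296.8]
tcp_rot: [3.141, -0.0, 0.34]
contact_force: [0.3, -0.4, -0.2]
grip_width: 91.6
```

Emit:
arm_command:
  targets:
    - {"x": 3,"y": 2,"z": 0,"roll": 0}
    - {"x": 6,"y": 4,"z": 0,"roll": 0}
    - {"x": 8,"y": 6,"z": 0,"roll": 0}
    - {"x": 9.5,"y": 8,"z": 0,"roll": 0}
    - {"x": 10.5,"y": 9.5,"z": 0,"roll": 0}
    - {"x": 10.5,"y": 10,"z": 0,"roll": 0}
    - {"x": 10.5,"y": 10,"z": 0,"roll": 0}
    - {"x": 10.5,"y": 10,"z": 0,"roll": 0}

```text
time: 1.58
tool_pos: [469.6, -265.3, 296.7]
tcp_rot: [3.141, 0.001, 0.34]
contact_force: [-0.3, -0.2, 0.5]
grip_width: 91.6
```

```bash
python3 - <<'E'
from h import *
from plant import bot
o=bot.get_obs();print(o["time"],o["tool_pos"],o["tcp_rot"],o["joint_positions"])
c=bot.capture("wrist");cv2.imwrite("pics/w1.png",c["img"])
print(proj(c,[539.5,-240,235],o),proj(c,[539.5,-240,171],o))
pickle.dump((o,c),open("w1.pkl","wb"))
c=bot.capture("side");cv2.imwrite("pics/s1.png",c["img"])
E
```

```text
1.5833 [ 469.59927485 -265.30944778  296.71331128] [3.14128974e+00 5.39469401e-04 3.40025445e-01] [-6.56022423e-01  3.25212772e-01  1.35526477e+00 -6.21194370e-04
  1.46115415e+00  5.74816362e-01]
[318.06410065 119.47129856] [318.67203691 122.28142318]
```

View pics/w1.png

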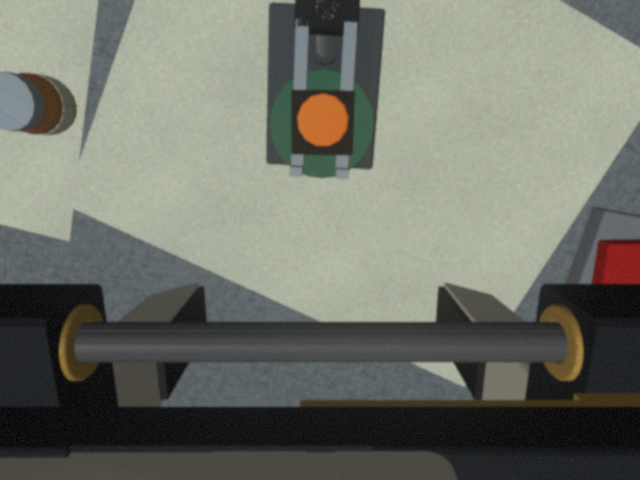

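View pics/s1.png

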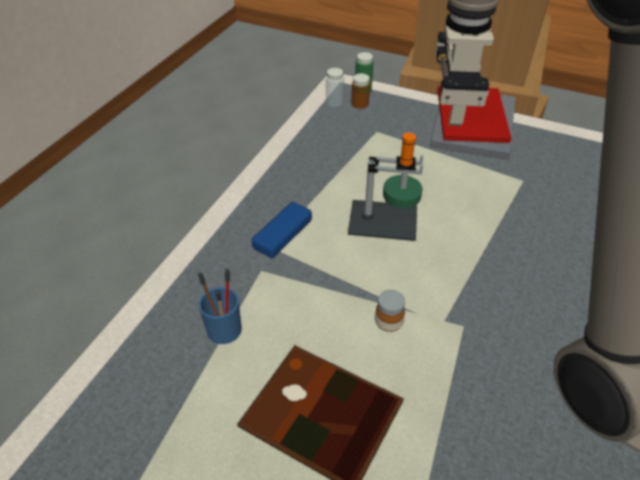

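In the wrist view the grip top is at (323,119.5), 5 px right of the prediction, which moves the axis to about (540.3, -242) and agrees with the triangulation. The fork lies about 2° clockwise of the tool, so the stand yaw is about 0.29. I'll centre and descend.

Emit:
arm_command:
  targets:
    - {"x": 2.5,"y": 0.8,"z": 0,"roll": 0}
    - {"x": 5,"y": 1.6,"z": 0,"roll": 0}
    - {"x": 6.5,"y": 2.1,"z": 0,"roll": 0}
    - {"x": 7.1,"y": 2.3,"z": 0,"roll": 0}
    - {"x": 7.1,"y": 2.3,"z": -1,"roll": 0}
    - {"x": 7.1,"y": 2.3,"z": -2.5,"roll": 0}
    - {"x": 7.1,"y": 2.3,"z": -4,"roll": 0}
    - {"x": 7.1,"y": 2.3,"z": -4,"roll": 0}

```text
time: 2.35
tool_pos: [538.4, -242.1, 253.1]
tcp_rot: [-3.137, 0.005, 0.338]
contact_force: [0.5, 0.2, -0.6]
grip_width: 91.8
```

```bash
python3 - <<'E'
from h import *
from plant import bot
o=bot.get_obs();print(o["time"],o["tool_pos"])
for n in("wrist","side","top"):
    c=bot.capture(n);im=c["img"]
    if n=="side": im=cv2.resize(im[60:240,320:500],None,fx=3,fy=3)
    if n=="top": im=cv2.resize(im[200:340,380:540],None,fx=4,fy=4)
    cv2.imwrite(f"pics/{n}2.png",im)
E
```

```text
2.35 [ 538.42850971 -242.13813668  253.09618866]
```

View pics/wrist2.png

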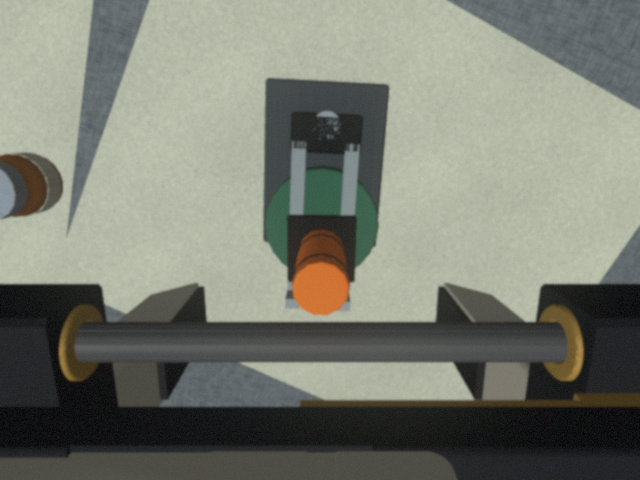

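View pics/side2.png

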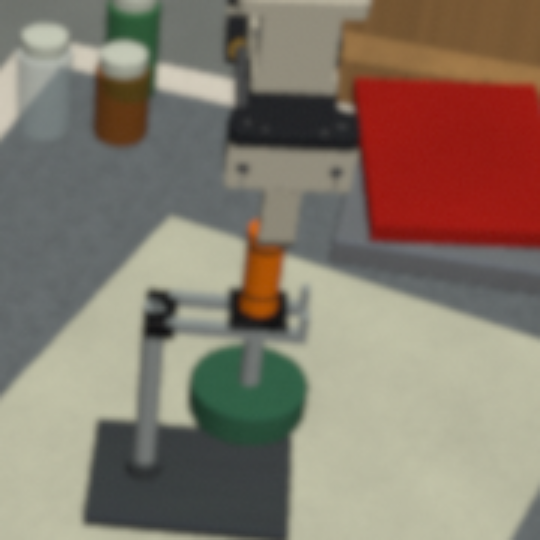

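```bash
python3 - <<'E'
from h import *
from plant import bot
o=bot.get_obs();print(o["tool_pos"],o["tcp_rot"])
c=dict(fx=426.9636,fy=426.9636,cx=320.736,cy=244.084,hand_eye=pickle.load(open("w1.pkl","rb"))[1]["hand_eye"])
print(atz(c,321,287,235,o), proj(c,[540.3,-242,235],o))
o1,c1=pickle.load(open("w1.pkl","rb"));print(atz(c1,323,119.5,235,o1))
E
```

```text
[ 540.44967265 -242.73700963  257.28999559] [ 3.14100631e+00 -9.91502069e-05  3.38762437e-01]
[ 542.13785351 -243.00117273  235.        ] [317.52470445 289.95471227]
[ 540.29481175 -242.29551781  235.        ]
```

The grip top at (321,287) gives (542, -243) and the tool is at (540.4, -242.7), so it's centred to within 2 mm. Next: descend 68 mm, settle, close.

Emit:
arm_command:
  targets:
    - {"x": 0.1,"y": 0,"z": -1,"roll": 0}
    - {"x": 0.1,"y": 0,"z": -2.5,"roll": 0}
    - {"x": 0.1,"y": 0,"z": -4,"roll": 0}
    - {"x": 0.1,"y": 0,"z": -5.3,"roll": 0}
    - {"x": 0.1,"y": 0,"z": -6.2,"roll": 0}
    - {"x": 0.1,"y": 0,"z": -6.7,"roll": 0}
    - {"x": 0.1,"y": 0,"z": -6.7,"roll": 0}
    - {"x": 0.1,"y": 0,"z": -6.7,"roll": 0}

```text
time: 3.17
tool_pos: [542.2, -242.2, 190.2]
tcp_rot: [3.141, -0.0, 0.34]
contact_force: [-0.8, -0.1, 0.1]
grip_width: 91.7
```

Emit:
arm_command:
  targets:
    - {"x": 0,"y": 0,"z": 0,"roll": 0}
    - {"x": 0,"y": 0,"z": 0,"roll": 0}
    - {"x": 0,"y": 0,"z": 0,"roll": 0}
    - {"x": 0,"y": 0,"z": 0,"roll": 0}
    - {"x": 0,"y": 0,"z": 0,"roll": 0}
    - {"x": 0,"y": 0,"z": 0,"roll": 0}
    - {"x": 0,"y": 0,"z": 0,"roll": 0}
    - {"x": 0,"y": 0,"z": 0,"roll": 0}
  fingers: 0

```text
time: 3.83
tool_pos: [542.0, -242.0, 189.7]
tcp_rot: [3.142, 0.0, 0.34]
contact_force: [-0.1, -0.1, -0.7]
grip_width: 43.1
```

```bash
python3 - <<'E'
from h import *
from plant import bot
o=bot.get_obs();print(o["time"],o["tool_pos"],o["tcp_rot"],o["contact_force"],o["moment"],o["grip_width"])
for n in("wrist","side"):
    c=bot.capture(n);im=c["img"]
    if n=="side": im=cv2.resize(im[60:240,320:500],None,fx=3,fy=3)
    cv2.imwrite(f"pics/{n}3.png",im)
E
```

```text
3.8333 [ 542.00418654 -241.99557873  189.71668452] [3.14153185e+00 6.76521564e-05 3.39838072e-01] [-0.09688007 -0.08898049 -0.7324775 ] [-0.0103188   0.06372951  0.00481666] 43.11884946755613
```

View pics/wrist3.png

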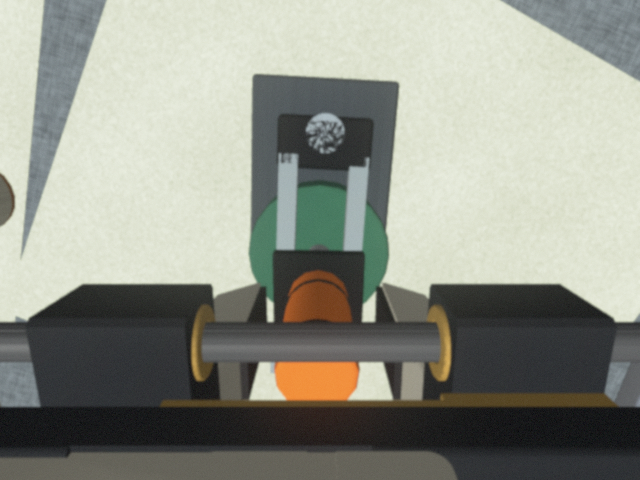

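View pics/side3.png

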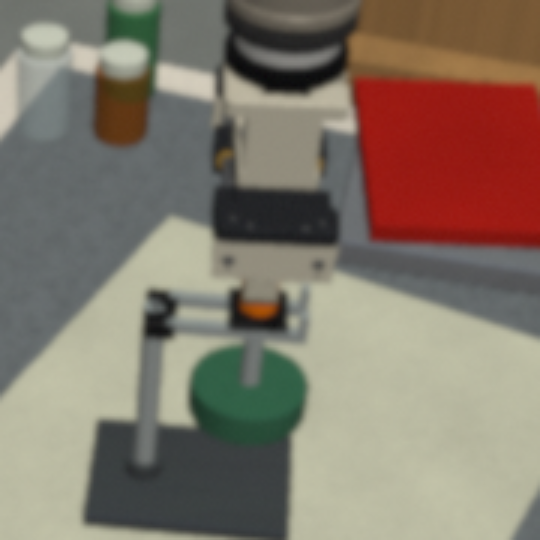

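The fingers are still closing (43 mm), evenly around the grip. I'll let them finish.

Emit:
arm_command:
  targets:
    - {"x": 0,"y": 0,"z": 0,"roll": 0}
    - {"x": 0,"y": 0,"z": 0,"roll": 0}
    - {"x": 0,"y": 0,"z": 0,"roll": 0}
    - {"x": 0,"y": 0,"z": 0,"roll": 0}
    - {"x": 0,"y": 0,"z": 0,"roll": 0}
    - {"x": 0,"y": 0,"z": 0,"roll": 0}
    - {"x": 0,"y": 0,"z": 0,"roll": 0}
    - {"x": 0,"y": 0,"z": 0,"roll": 0}
  fingers: 0

```text
time: 4.6
tool_pos: [542.0, -241.9, 189.7]
tcp_rot: [-3.142, 0.0, 0.34]
contact_force: [0.1, 1.2, 0.4]
grip_width: 25.9
```

The grip width is 25.9 mm, matching the 26 mm grip. I'll lift 30 mm (must be over 14, under 50).

Emit:
arm_command:
  targets:
    - {"x": 0,"y": 0,"z": 0.3,"roll": 0}
    - {"x": 0,"y": 0,"z": 0.8,"roll": 0}
    - {"x": 0,"y": 0,"z": 1.5,"roll": 0}
    - {"x": 0,"y": 0,"z": 2.2,"roll": 0}
    - {"x": 0,"y": 0,"z": 2.8,"roll": 0}
    - {"x": 0,"y": 0,"z": 3.1,"roll": 0}
    - {"x": 0,"y": 0,"z": 3.1,"roll": 0}
    - {"x": 0,"y": 0,"z": 3.1,"roll": 0}
  fingers: 0

```text
time: 5.27
tool_pos: [542.0, -242.0, 220.9]
tcp_rot: [3.141, -0.0, 0.34]
contact_force: [0.7, 0.2, -2.7]
grip_width: 25.4
```

```bash
python3 - <<'E'
from h import *
from plant import bot
o=bot.get_obs();print(o["time"],o["tool_pos"],o["tcp_rot"],o["contact_force"],o["moment"],o["grip_width"])
for n in("wrist","side"):
    c=bot.capture(n);im=c["img"]
    if n=="side": im=cv2.resize(im[60:240,320:500],None,fx=3,fy=3)
    cv2.imwrite(f"pics/{n}4.png",im)
E
```

```text
5.2667 [ 542.00957664 -242.00482944  220.92101069] [ 3.14119001e+00 -1.58670483e-04  3.39823380e-01] [ 0.69021603  0.22851485 -2.73292112] [ 0.01126671  0.01256454 -0.00580526] 25.44410962066564
```

View pics/wrist4.png

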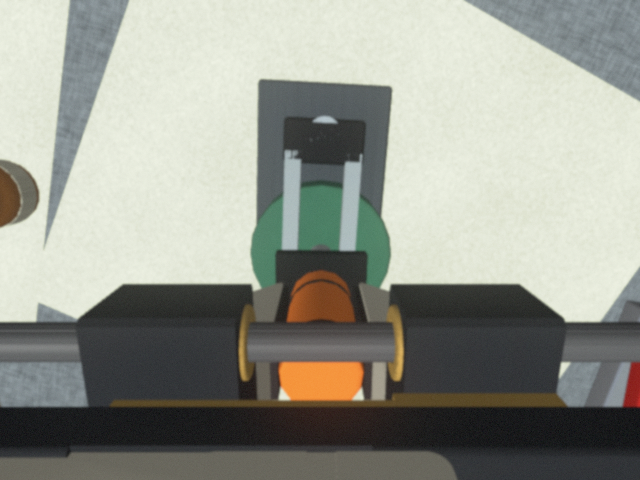

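View pics/side4.png

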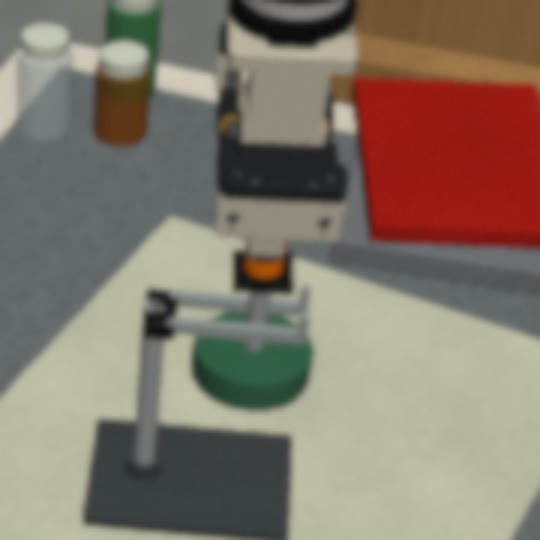

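The lamp is lifted and level, carrying 2.7 N, with the stem centred between the prongs. The foot's midline runs 2° off the image vertical, giving a stand yaw of about 0.30. I'll withdraw along the stand's -x.

Emit:
arm_command:
  targets:
    - {"x": -0.5,"y": -0.15,"z": 0,"roll": 0}
    - {"x": -1.4,"y": -0.45,"z": 0,"roll": 0}
    - {"x": -2.8,"y": -0.85,"z": 0,"roll": 0}
    - {"x": -4.3,"y": -1.35,"z": 0,"roll": 0}
    - {"x": -5.8,"y": -1.8,"z": 0,"roll": 0}
    - {"x": -7.3,"y": -2.25,"z": 0,"roll": 0}
    - {"x": -8.8,"y": -2.7,"z": 0,"roll": 0}
    - {"x": -10,"y": -3.1,"z": 0,"roll": 0}

```text
time: 6.03
tool_pos: [440.1, -273.2, 220.7]
tcp_rot: [-3.141, 0.001, 0.339]
contact_force: [-0.1, -0.0, -3.1]
grip_width: 25.2
```

```bash
python3 - <<'E'
from h import *
from plant import bot
o=bot.get_obs();print(o["time"],o["tool_pos"],o["tcp_rot"],o["contact_force"],o["moment"],o["grip_width"])
c=bot.capture("side");cv2.imwrite("pics/s5.png",cv2.resize(c["img"][40:340,300:600],None,fx=2,fy=2))
E
```

```text
6.0333 [ 440.14350495 -273.24780325  220.66226017] [-3.14134066e+00  6.57030089e-04  3.39317516e-01] [-0.07958456 -0.04122343 -3.06656523] [ 0.00648013 -0.02689643  0.02970861] 25.24687395710324
```

View pics/s5.png

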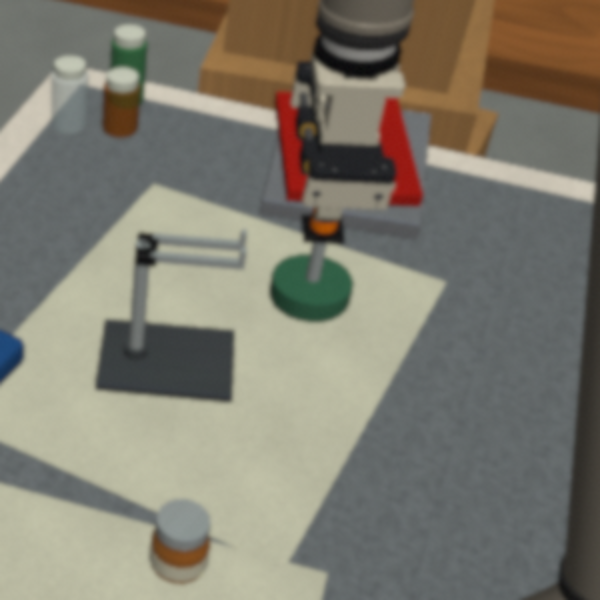

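The lamp is clear of the fork and level. Next I carry it over to the patch, raised 4 cm on the way.

Emit:
arm_command:
  targets:
    - {"x": 0,"y": 0.5,"z": 0.5,"roll": 0}
    - {"x": 0,"y": 1.5,"z": 1.5,"roll": 0}
    - {"x": 0,"y": 3,"z": 2.5,"roll": 0}
    - {"x": 0,"y": 5,"z": 3.5,"roll": 0}
    - {"x": 0,"y": 7.5,"z": 4,"roll": 0}
    - {"x": 0.2,"y": 10,"z": 4,"roll": 0}
    - {"x": 0.5,"y": 12.5,"z": 4,"roll": 0}
    - {"x": 1,"y": 15,"z": 4,"roll": 0}

```text
time: 6.75
tool_pos: [452.2, -120.2, 262.2]
tcp_rot: [3.141, -0.002, 0.341]
contact_force: [0.6, 0.3, -2.8]
grip_width: 25.4
```

Emit:
arm_command:
  targets:
    - {"x": 0.7,"y": 2.5,"z": 0,"roll": 0}
    - {"x": 1.4,"y": 5,"z": 0,"roll": 0}
    - {"x": 2.1,"y": 7.5,"z": 0,"roll": 0}
    - {"x": 2.8,"y": 10,"z": 0,"roll": 0}
    - {"x": 3.5,"y": 12.5,"z": 0,"roll": 0}
    - {"x": 4.3,"y": 15,"z": 0,"roll": 0}
    - {"x": 5.1,"y": 17.5,"z": 0,"roll": 0}
    - {"x": 6,"y": 20,"z": 0,"roll": 0}

```text
time: 7.42
tool_pos: [511.8, 80.3, 262.1]
tcp_rot: [3.141, -0.001, 0.342]
contact_force: [-0.0, -0.7, -2.3]
grip_width: 25.4
```

Emit:
arm_command:
  targets:
    - {"x": 0.8,"y": 2.5,"z": 0,"roll": 0}
    - {"x": 1.7,"y": 5,"z": 0,"roll": 0}
    - {"x": 2.6,"y": 7.5,"z": 0,"roll": 0}
    - {"x": 3.5,"y": 10,"z": 0,"roll": 0}
    - {"x": 4.2,"y": 12.5,"z": 0,"roll": 0}
    - {"x": 4.7,"y": 14.5,"z": 0,"roll": 0}
    - {"x": 4.9,"y": 15.8,"z": 0,"roll": 0}
    - {"x": 5,"y": 16.4,"z": 0,"roll": 0}

```text
time: 8.08
tool_pos: [561.2, 244.2, 261.3]
tcp_rot: [-3.141, -0.001, 0.343]
contact_force: [-0.1, -0.3, -1.7]
grip_width: 25.5
```

Emit:
arm_command:
  targets:
    - {"x": 0,"y": 0,"z": 0,"roll": 0}
    - {"x": 0,"y": 0,"z": -0.5,"roll": 0}
    - {"x": 0,"y": 0,"z": -1.2,"roll": 0}
    - {"x": 0,"y": 0,"z": -2,"roll": 0}
    - {"x": 0,"y": 0,"z": -2.8,"roll": 0}
    - {"x": 0,"y": 0,"z": -3.5,"roll": 0}
    - {"x": 0,"y": 0,"z": -3.8,"roll": 0}
    - {"x": 0,"y": 0,"z": -3.8,"roll": 0}

```text
time: 8.75
tool_pos: [561.6, 240.6, 221.4]
tcp_rot: [-3.142, 0.002, 0.339]
contact_force: [-0.2, -0.6, -2.9]
grip_width: 25.4
```

```bash
python3 - <<'E'
from h import *
from plant import bot
o=bot.get_obs();print(o["time"],o["tool_pos"],o["tcp_rot"],o["contact_force"],o["moment"],o["grip_width"])
for n in("side","top"):
    c=bot.capture(n);cv2.imwrite(f"pics/{n}6.png",c["img"]);pickle.dump(c,open(n+"6.pkl","wb"))
    for X in([561,242,112],[561,242,138],[561,242,197],[561,242,12]):print(n,X,proj(c,X))
E
```

```text
8.75 [561.55438748 240.55136583 221.42336168] [-3.14157293e+00  2.29770297e-03  3.39301408e-01] [-0.22307602 -0.59487541 -2.9469992 ] [-0.01478771  0.04880466  0.00453176] 25.394936242300304
side [561, 242, 112] [291.52325773 358.70339646]
side [561, 242, 138] [290.82594189 349.38989296]
side [561, 242, 197] [289.13097533 326.75154727]
side [561, 242, 12] [293.96028495 391.25286728]
top [561, 242, 112] [208.34508653 274.23140569]
top [561, 242, 138] [205.32306602 273.57504951]
top [561, 242, 197] [197.8255044  271.94664529]
top [561, 242, 12] [218.63191343 276.46561371]
```

View pics/side6.png

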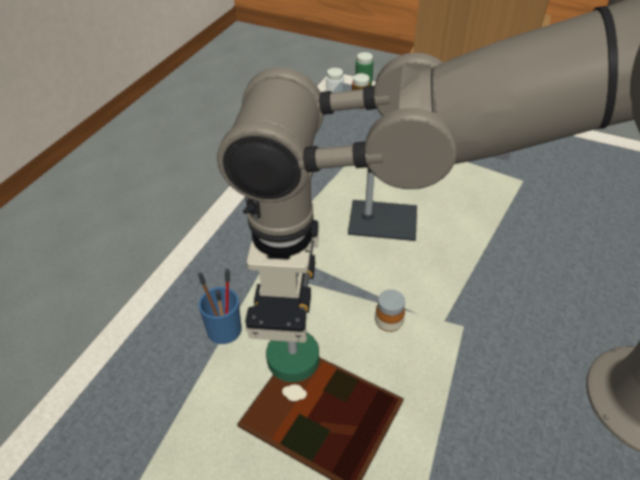

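View pics/top6.png

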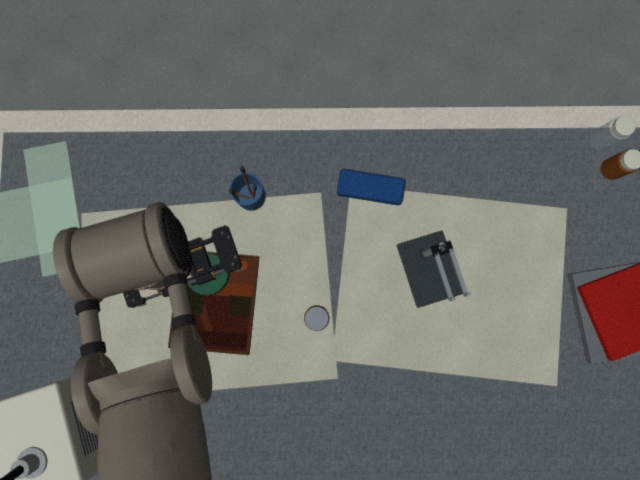

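The side view shows the lamp head level, with its top disc near (293,350) against (291,349) predicted. The jar (391,310), pot and tin are where they were. I'll settle and check once more.

Emit:
arm_command:
  targets:
    - {"x": 0,"y": 0,"z": 0,"roll": 0}
    - {"x": 0,"y": 0,"z": 0,"roll": 0}
    - {"x": 0,"y": 0,"z": 0,"roll": 0}
    - {"x": 0,"y": 0,"z": 0,"roll": 0}
    - {"x": 0,"y": 0,"z": 0,"roll": 0}
    - {"x": 0,"y": 0,"z": 0,"roll": 0}
    - {"x": 0,"y": 0,"z": 0,"roll": 0}
    - {"x": 0,"y": 0,"z": 0,"roll": 0}

```text
time: 9.52
tool_pos: [562.0, 241.0, 222.7]
tcp_rot: [3.142, 0.0, 0.34]
contact_force: [-0.5, 0.7, -3.6]
grip_width: 25.4
```

```bash
python3 - <<'E'
from h import *
from plant import bot
o=bot.get_obs();print(o["time"],o["tool_pos"],o["tcp_rot"],abs(o["dq"]).max(),o["contact_force"],o["grip_width"])
c=bot.capture("side");im=c["img"]
p=lambda X:tuple(int(round(k)) for k in (proj(c,X)-[220,300])*5)
im=cv2.resize(im[300:410,220:370],None,fx=5,fy=5,interpolation=cv2.INTER_CUBIC)
for z in(112,138):
    pts=np.array([p([561+42*np.cos(a),242+42*np.sin(a),z]) for a in np.linspace(0,6.28,60)]);cv2.polylines(im,[pts],True,(0,255,255),1)
cv2.imwrite("pics/s7.png",im)
E
```

```text
9.5167 [562.00137752 241.01416852 222.73147478] [3.14150730e+00 2.37198549e-05 3.39826435e-01] 0.0015332911644955157 [-0.45327858  0.70240285 -3.59179557] 25.402553590533014
```

View pics/s7.png

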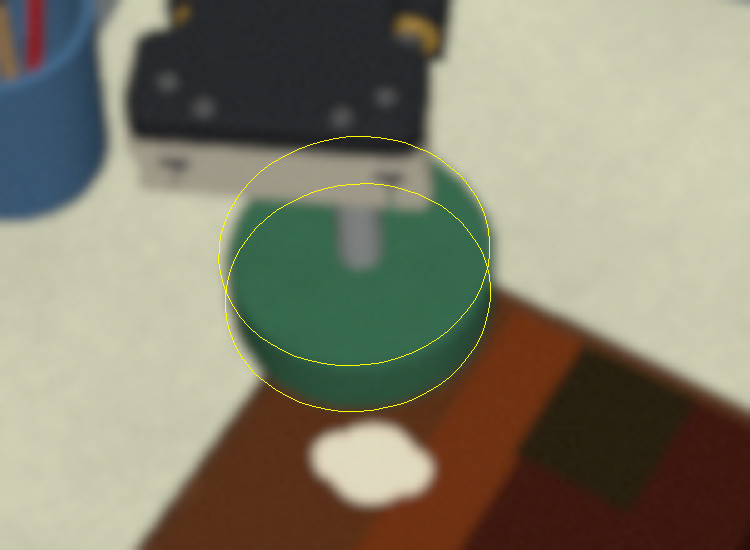

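The head matches the predicted outline to within about 1–2 px (2–3 mm): level, at rest and still gripped. Handing in.

```bash
python3 -c "
from plant import bot
print(bot.close_job())"
```

```text
the job is handed in; nothing more can be done
None
```

I gripped the lamp by its orange grip, lifted it about 31 mm, and drew it out along the fork's open side. It was still in the gripper over the bare patch when I handed the job in at 9.5 s. No verdict came back.

- **Position:** the tool was at (562, 241) mm, against the patch at about (561, 242). In the side view the lamp's head matched its expected outline to within 2–3 mm.
- **Height:** the underside is about 101 mm above the painting, worked out from the tool height and the grasp offset rather than measured directly.
- **Level and steady:** tool tilt was under 0.001 rad and joint speeds under 0.002 rad/s. The grip width was 25.4 mm, and the wrist carried about 3 N, as expected for the lamp.
- **Other objects:** the jar, brush pot and tin looked unmoved in the side and top views. I compared them by eye and did not re-measure them.

**Disagreements:**
- The two fixed cameras differed by 3–4 mm on the lamp and the patch, well inside the 25 mm limit.
- The patch triangulated to z 7 instead of 12, so I used the given height.
- My first two move calls were refused because the rows left out zero fields. The arm did not move for those.

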